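# Release the eccentric lock and run the skewer carriage home

### The job

On the skewering jig, use your fingertips to push the cam's lever round, away from the skewers and up to its stop pin, so that the eccentric disc turns its low point towards the carriage; only then push the carriage forward by its upright plate until it is fully home against both stop posts. Push gently and do not force the carriage against the cam; pinch and lift nothing, leave everything else where it is, and finish with the hand clear.

Things in the scene. Friction and masses are not known exactly. Their poses are not given: they have to be found in the camera images.
- jig: White plastic board of the skewering jig, screwed down, 325 x 310 x 15 mm. Origin at table height on the centre line of the carriage's track; x points forward along the track (the way the carriage must go, away from the robot), y left, z up. The board spans x -140..185, y -130..180 mm. Two steel guide rails, 15 mm high, run at y = +-42 mm.
- pivot (a point): The cam's pivot, on the track's centre line, 75 mm ahead of the jig's origin, at the lever's top edge (64 mm above the table). The cam is a steel disc 76 mm across, its top 35 mm above the table, pivoted 20 mm off its centre.
- cam (a joint): Cam angle q, rad, counter-clockwise from above. At 0 the disc's low (near) side faces the carriage and the lever points to the jig's right (-y), square to the track; at q the lever points q - 90 degrees from jig +x. Starts 1.1 to 2.0 (lever about forward); turn clockwise to about 0; the pin stops it at -0.08. Stays where left; needs 0.35 Nm (5 to 6 N on the lever). Above 0.6 the disc blocks the carriage.
- cam_lever (a point): Point in the dark steel lever, 65 mm out from the pivot, halfway up (50 mm above the table). The lever is an upright flat bar on the disc, 12 mm thick, from 36 to 64 mm above the table, reaching 95 mm from the pivot, and is pushed on its left (counter-clockwise) side.
- pin (a point): Top of the lever's stop pin: fixed, dark, 10 mm across, 58 mm above the table. When the cam is at its low point the lever lies along the pin's forward side, 2 to 7 mm from it or touching.
- slide: Skewer carriage: loose white block 110 (along the track) x 70 x 20 mm, about 0.6 kg, lying between the guide rails, held by friction only. Origin at the centre of its underside, axes as the jig's. In the jig's frame it starts at x = -58 to -44 mm, y 0, z 15 mm and is home at x = 0. It could be lifted out, but must not be.
- slide_face (a point): Middle of the rear face of the carriage's upright steel push plate, 15 mm behind the carriage's origin, 60 mm above the table. The plate is 60 mm wide, 10 mm thick, from 35 to 87 mm above the table; behind it the carriage's top is 35 mm above the table and free for 40 mm. Home, it lies 15 mm behind the jig's origin.
- bar (a point): Middle of the front face of the carriage's steel cross bar, 15 mm ahead of the carriage's origin; the bar spans y -65..150 mm of the carriage, 36 to 51 mm above the table. Six wooden skewers point 100 mm forward from its left end (y 99..145 mm), 43 mm above the table.
- stop_left (a point): Top rear edge of the left stop post (steel, 14 x 16 mm, top 51 mm above the table). The carriage is home when its cross bar's front face touches the rear faces of both posts.
- stop_right (a point): Top rear edge of the right stop post, like the left one.
- mould (a point): Centre of the rim of the low white mould, 100 x 75 mm, rim 37 mm above the table, front left on the board; the comb on its near wall reaches 50 mm above the table. The skewers run into it.
- cup: Small loose steel cup, 48 mm across, 45 mm high, standing on the jig's board right of the track: to be left alone.
- weight: Brass scale weight, 40 mm across, 52 mm high, on the board at its rear left: to be left alone.
- spray: Spray bottle, 215 mm high, on the table to the left: to be left alone.
- tray: Steel tray 150 x 240 x 35 mm of skewers, on the table to the right: to be left alone.
- spatula: Spatula lying on the table to the left: to be left alone.
- jar: Glass jar with steel cap, 64 mm across, 90 mm high, on the table right of the jig: to be left alone.
- rollring: Grey plastic ring, 60 mm across, 30 mm high, on the table on the right, near the robot: to be left alone.

How it is judged (in metres and radians):
On the way, in this order (a step that is already met when the one before it is completed fails the run):
1. the cam is turned to its low point (lever square to the track, within 0.2 rad) while the carriage is still back (30 mm or more short of home) (value of joint cam between -0.2 and 0.2 rad and x of slide in the frame of jig below -0.03 m), for 0.2 s.
2. the carriage is pushed home, within 4 mm of its stop posts (value of joint cam between -0.2 and 0.2 rad and x of slide in the frame of jig above -0.004 m), for 0.2 s.
At the end, for the whole second after the job is handed in: The carriage rests flat in its track, at rest, within 4 mm of its stop posts, and the cam is at its low point within 0.2 rad (all of step 2 and x of slide in the frame of jig below 0.006 m and z of slide in the frame of jig below 0.019 m and angle between slide's own z axis and vertical below 0.06 rad and linear speed of slide below 0.01 m/s and velocity of joint cam between -0.05 and 0.05 rad/s); the robot touches nothing.
It fails at once if the carriage is lifted (more than 8 mm) or tipped (more than 0.15 rad) (z of slide in the frame of jig above 0.023 m or angle between slide's own z axis and vertical above 0.15 rad).
It fails at once if the fingers pinch or force the cam or the carriage (more than 38 N) (contact force between the fingers and cam above 38 N or contact force between the fingers and slide above 38 N).
It fails at once if the carriage is forced against the cam (more than 12 N) (contact force between slide and cam above 12 N).
It fails at once if a bystander is moved more than 30 mm (distance of any of cup, weight, spray, tray, spatula, jar, rollring from where it was at the start of the episode above 0.03 m).
It also fails if it takes over 51 s, if anything falls off the work surface, if the arm or the gripper's body presses on something with over 40 N, if the wrist force passes 120 N, or if a joint passes its speed limit or range.

### The arm

A 6-joint arm with a two-finger parallel gripper is mounted at the origin on the work surface. World frame = base frame: x ahead of the robot, y to its left, z up, the work surface at z = 0. Lengths are in mm, angles in rad, forces in N, time in s.
With the tool pointing down it reaches from about 225 to 875 mm from the base axis. Payload 3.4 kg.
Tool frame: the origin (TCP) lies midway between the tips of the shut fingers; the grasp point (between the pads) lies 19 mm behind it; z points along the fingers, y is the line along which they close (so a half turn about z gives the same grasp; the last joint's range is limited). The gripper opens to 85 mm and grips with 20 to 120 N. Pads are 22 mm wide; open, the fingers measure 114 mm over their backs; the gripper's body (76 mm by 85 mm) begins 54 mm behind the grasp point. The pads swing forward as they close: fully open they stand 13 mm farther back than shut.
Start: joints at [1.161, 0.276, 1.505, -0, 1.361, -0.121], TCP at [163.779, 551.22, 194.128] pointing down, gripper open.
Joint ranges: [-2.89, 2.89], [-0.75, 2.08], [0.22, 2.7], [-1.18, 4.32], [0.11, 2.71], [-2.7, 2.7]. Speed limits (rad/s): [2.57, 2.57, 3.14, 3.14, 3.14, 3.14].

### API

Orientations are given as a 3x3 rotation matrix whose columns are the frame's x, y, z axes.
In Python, from cell import state, grab_frame, close_job gives the robot as it stands.
- The arm moves only by the tool play_rows, never from a script. Its argument "rows" is a list that holds one entry, the list of rows, each a list of 7 numbers: the turn, a rotation vector about the tool's x, y, z in degrees, then the shift along the tool's x, y, z in mm, then the closure, from -1 (fully open) to 1 (shut), so that 0 is half open. In form: [[[ax, ay, az, tx, ty, tz, fingers], ...]]. A call has 1 to 20 rows; each row shifts and turns the commanded pose from where the row before left it, along the tool's axes as they then stand; what a row does not reach is not made up. A row lasts 1/12 s, in which the tool goes at most 41.7 mm and 7.16 degrees, less where a joint would pass 70% of its speed; a pose out of reach is approached as far as the arm can. A call with a gripper value outside its range is refused whole. The fingers move at their own pace and stop on an object; the grip force is fixed at half the most. Time passes only in rows, so rows that do not move let the fingers close. It gives the time, the measured TCP pose, the force, the opening and the grip force at its end, in the units of the state.
- state(): the state, without advancing time (a new reading comes with each control period).
- grab_frame(name): name is "scene" or "side" or "wrist"; returns a dict with "img" (384x512x3 uint8, red, green, blue), "fx", "fy", "cx", "cy" (pixels), "cam_to_world" (4x4, takes a point from camera to world coordinates). Camera axes: x right, y down, z forward; pixel columns grow to the right and rows downward; lengths in mm; the calibration is good to about 2 mm. A picture is of the moment at which its call begins. There is no depth.
- close_job(): hands the job in; it is judged then, once.
The state is a dict: "clock": time; "qpos": joint angles; "joint_vel": joint speeds; "effort": joint torques, N m; "tool_pos": TCP position; "ee_rot": TCP orientation; "force": force on the tool from outside, world axes, zero at the start; "wrist_torque": the same for the moment, N m; "grip_width": opening from 0.0 (shut) to 1.0 (fully open); "finger_force": force on a finger pad.
Only numpy, scipy, OpenCV 4.12 (cv2) and the standard library are available. Lean on these libraries where they do the work, as an engineer would, in place of code of your own. Each camera call takes 0.05 s, during which the arm holds its last target. There are 200 camera calls.

## Working session

There is one attempt and no reset: what is moved stays moved. The work goes in short steps, Python scripts to look and compute and a tool call to move; the robot and the scene stay as the last step left them, time stands still between calls to the robot, and variables do not carry over. Pictures are saved under pics/ and viewed, at most 12 in all, crops included, and the job is handed in when it is done.

Besides the shell and the picture viewer there is one more tool, called as name(argument=value, ...) on one line, values as JSON. play_rows: Moves the arm, as the interface text tells. Its arguments: {"type":"object","properties":{"rows":{"type":"array","items":{"type":"array","items":{"type":"array","items":{"type":"number"}}}}},"required":["rows"]}

```bash
mkdir -p pics; cat > h.py <<'E'
import numpy as np, cv2
from cell import state, grab_frame, close_job
def snap(n,f):
    g=grab_frame(n); cv2.imwrite(f'pics/{f}.png',g['img'][:,:,::-1]); 
    np.savez(f'pics/{f}.npz',**{k:g[k] for k in ('fx','fy','cx','cy','cam_to_world')}); return g
def ray(f,u,v,z):
    g=np.load(f'pics/{f}.npz'); T=g['cam_to_world']
    d=T[:3,:3]@[(u-g['cx'])/g['fx'],(v-g['cy'])/g['fy'],1]; o=T[:3,3]
    return o+d*(z-o[2])/d[2]
def proj(f,p):
    g=np.load(f'pics/{f}.npz'); q=np.linalg.inv(g['cam_to_world'])@np.r_[p,1]
    return np.array([g['fx']*q[0]/q[2]+g['cx'],g['fy']*q[1]/q[2]+g['cy']])
E
python3 - <<'E'
from h import *
for n in('scene','side'):snap(n,n+'0');print(np.load(f'pics/{n}0.npz')['cam_to_world'].round(2))
s=state();print(s)
a=cv2.imread('pics/scene0.png');cv2.imwrite('pics/s.png',cv2.resize(a,(800,600)))
E
```

```text
[[ 7.60000e-01  4.90000e-01 -4.30000e-01  1.14697e+03]
 [ 6.50000e-01 -5.80000e-01  4.80000e-01 -7.71190e+02]
 [-1.00000e-02 -6.40000e-01 -7.60000e-01  1.25384e+03]
 [ 0.00000e+00  0.00000e+00  0.00000e+00  1.00000e+00]]
[[-9.7000e-01 -1.7000e-01  1.7000e-01  3.4097e+02]
 [-2.4000e-01  6.2000e-01 -7.4000e-01  7.7839e+02]
 [ 2.0000e-02 -7.6000e-01 -6.5000e-01  7.5368e+02]
 [ 0.0000e+00  0.0000e+00  0.0000e+00  1.0000e+00]]
{'clock': 0.1, 'qpos': array([ 1.16101333e+00,  2.76554858e-01,  1.50599476e+00, -1.54587644e-06,
        1.36067300e+00, -1.20995029e-01]), 'joint_vel': array([ 0.0004846 , -0.00209517, -0.0028229 , -0.00103052,  0.00026103,
       -0.00072461]), 'effort': array([ 2.06257835e-03, -4.17701554e+01, -2.46404082e+01, -1.23190157e-04,
        5.82029883e-03, -7.05692997e-06]), 'tool_pos': array([163.55187263, 550.71458862, 193.31775644]), 'ee_rot': array([[-9.58589784e-01,  2.84789758e-01, -6.48008925e-04],
       [ 2.84790428e-01,  9.58588637e-01, -1.49561995e-03],
       [ 1.95236749e-04, -1.61823274e-03, -9.99998672e-01]]), 'force': array([-0.55346128,  0.59223165, -0.1222471 ]), 'wrist_torque': array([-0.01911565, -0.00190689,  0.02974296]), 'finger_force': 0.0, 'grip_width': 1.0007641469816568}
```

View pics/s.png

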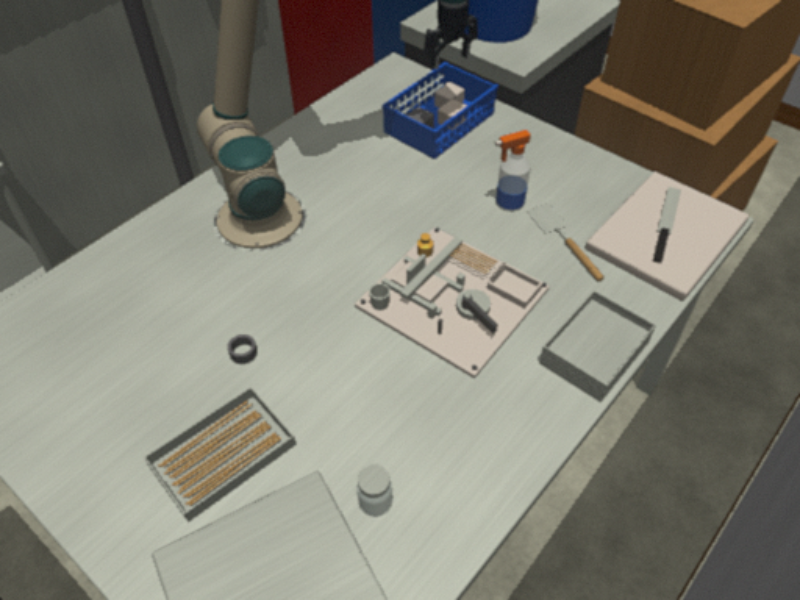

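View pics/side0.png

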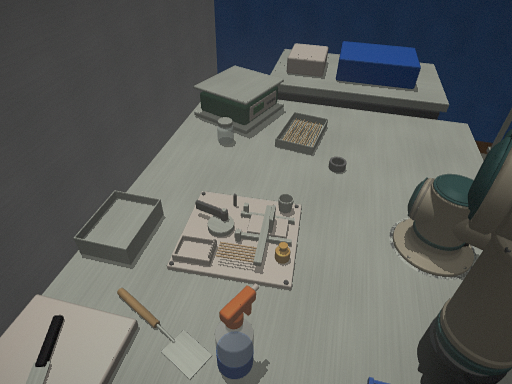

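```bash
python3 - <<'E'
from h import *
for n,pts in (('scene0',[(357,303),(437,230),(547,290),(474,372)]),):
    for u,v in pts: print(ray(n,u/1.5625,v/1.5625,15).round(1))
for u,v in [(294,283),(302,205),(203,194),(171,269)]: print('side',ray('side0',u,v,15).round(1))
a=cv2.imread('pics/scene0.png')[135:245,220:360];b=cv2.imread('pics/side0.png')[185:290,160:310]
a=cv2.resize(a,None,fx=4,fy=4,interpolation=3)[:,:560];b=cv2.resize(b,None,fx=5,fy=5,interpolation=3)
cv2.imwrite('pics/a.png',a);cv2.imwrite('pics/b.png',b)
E
```

```text
[386.4 -54.7  15. ]
[377.2 243.   15. ]
[690.  252.4  15. ]
[699.  -34.8  15. ]
side [357.6 238.5  15. ]
side [379.6 -54.8  15. ]
side [693.8 -22.5  15. ]
side [669.4 277.6  15. ]
```

View pics/a.png

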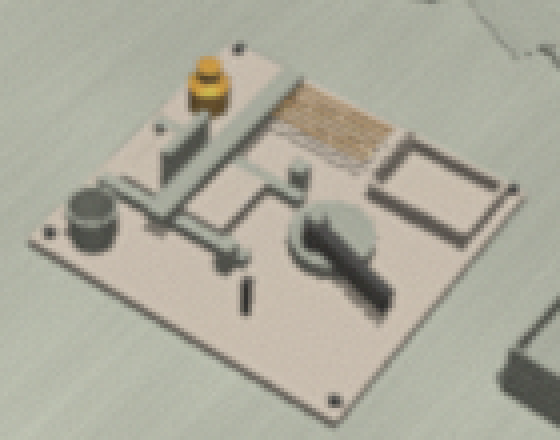

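View pics/b.png

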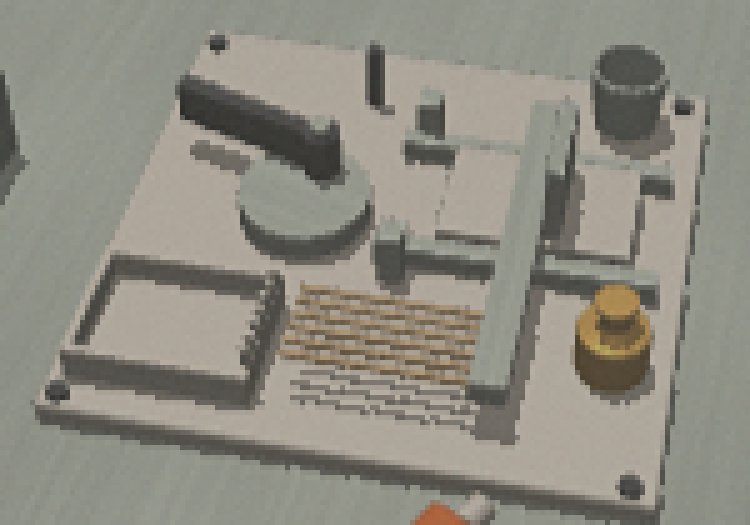

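```bash
cat > fit.py <<'E'
from h import *
from scipy.optimize import least_squares
A=lambda x,y:(220+x/4,135+y/4); B=lambda x,y:(160+x/5,185+y/5)
obs=[]
C=dict(rr=(-140,-130,15),rl=(-140,180,15),fl=(185,180,15),fr=(185,-130,15))
for k,p in dict(rr=(30,240),rl=(245,42),fl=(525,198),fr=(335,417)).items(): obs.append(('scene0',A(*p),C[k]))
for k,p in dict(rr=(708,98),rl=(658,505),fl=(38,405),fr=(205,32)).items(): obs.append(('side0',B(*p),C[k]))
def W(v,p): c,s=np.cos(v[2]),np.sin(v[2]); return np.array([v[0]+c*p[0]-s*p[1],v[1]+s*p[0]+c*p[1],p[2]])
def J(v,w): c,s=np.cos(v[2]),np.sin(v[2]); d=w[:2]-v[:2]; return np.array([c*d[0]+s*d[1],-s*d[0]+c*d[1]])
r=least_squares(lambda v:np.concatenate([proj(f,W(v,p))-o for f,o,p in obs]),[520,80,0.0],loss='soft_l1',x_scale=[1,1,.01])
v=r.x
if __name__=='__main__':
    print(v,r.fun.reshape(-1,2).round(1).tolist())
    for n,f,o,z in [('pin','scene0',A(247,280),58),('pin','side0',B(376,43),58),('tip','scene0',A(388,290),64),('tip','side0',B(184,82),64),
     ('piv','scene0',A(320,225),64),('piv','side0',B(325,125),64),('wt','scene0',A(208,62),52+0),('wt','side0',B(617,295),60),('cup','scene0',A(93,200),60),('cup','side0',B(628,62),60),('platetopL','scene0',A(207,115),87),('barL','scene0',A(300,80),51),('barL','side0',B(470,385),51),('stopL','scene0',A(292,168),51),('stopR','side0',B(440,95),51),('barR','side0',B(535,100),51)]:
        w=ray(f,*o,z); print(n,f,w.round(0),J(v,w).round(0))
E
python3 fit.py
```

```text
[5.12882317e+02 7.92699838e+01 6.41385728e-02] [[-1.0, -1.0], [-3.6, -1.1], [0.7, -2.4], [0.6, 0.7], [0.0, -0.7], [0.0, 0.4], [-1.4, -0.4], [0.2, -1.2]]
pin scene0 [580.  -1.  58.] [ 62. -84.]
pin side0 [580.  -4.  58.] [ 62. -87.]
tip scene0 [678.  62.  64.] [164. -28.]
tip side0 [676.  67.  64.] [162. -23.]
piv scene0 [593.  82.  64.] [80. -3.]
piv side0 [586.  80.  64.] [73. -4.]
wt scene0 [389. 181.  52.] [-117.  109.]
wt side0 [402. 159.  60.] [-105.   87.]
cup scene0 [426. -19.  60.] [-93. -92.]
cup side0 [430. -25.  60.] [-90. -98.]
platetopL scene0 [452. 102.  87.] [-59.  27.]
barL scene0 [468. 218.  51.] [-36. 141.]
barL side0 [463. 229.  51.] [-40. 152.]
stopL scene0 [529. 127.  51.] [19. 47.]
stopR side0 [533.  24.  51.] [ 17. -56.]
barR side0 [478.  13.  51.] [-39. -63.]
```

play_rows(rows=[[[0, 0, 0, 0, 0, -37, 1], [0, 0, 0, 0, 0, -37, 1], [0, 0, 0, 0, 0, -37, 1], [0, 0, 0, -35.3, -16.35, 0, 1], [0, 0, 0, -35.3, -16.35, 0, 1], [0, 0, 0, -35.3, -16.35, 0, 1], [0, 0, 0, -35.3, -16.35, 0, 1], [0, 0, 0, -35.3, -16.35, 0, 1], [0, 0, 0, -35.3, -16.35, 0, 1], [0, 0, 0, -35.3, -16.35, 0, 1], [0, 0, 0, -35.3, -16.35, 0, 1], [0, 0, 0, -35.3, -16.35, 0, 1], [0, 0, 0, -35.3, -16.35, 0, 1], [0, 0, 0, -35.3, -16.35, 0, 1], [0, 0, 0, -35.3, -16.35, 0, 1], [0, 0, 0, -35.3, -16.35, 0, 1], [0, 0, 0, -35.3, -16.35, 0, 1], [0, 0, 0, -35.3, -16.35, 0, 1], [0, 0, 0, -35.3, -16.35, 0, 1], [0, 0, 0, -35.3, -16.35, 0, 1]]])

```text
clock: 1.77
tool_pos: [660.8, 112.3, 304.5]
ee_rot: [[-0.959, 0.285, -0.001], [0.285, 0.959, 0.0], [0.001, -0.0, -1.0]]
force: [1.1, 0.3, 0.5]
grip_width: -0.001
finger_force: 0.0
```

play_rows(rows=[[[0, 0, 7, 0, 0, 0, 1], [0, 0, 7, 0, 0, 0, 1], [0, 0, 7, 0, 0, 0, 1], [0, 0, 7, 0, 0, 0, 1], [0, 0, 7, 0, 0, 0, 1], [0, 0, 7, 0, 0, 0, 1], [0, 0, 7, 0, 0, 0, 1], [0, 0, 7, 0, 0, 0, 1], [0, 0, 7, 0, 0, 0, 1], [0, 0, 7, 0, 0, 0, 1], [0, 0, 7, 0, 0, 0, 1], [0, 0, 7, 0, 0, 0, 1], [0, 0, 2, 0, 0, 0, 1], [0, 0, 0, 0, 0, 0, 1], [0, 0, 0, 0, 0, 0, 1]]])

```text
clock: 3.02
tool_pos: [659.7, 113.8, 304.6]
ee_rot: [[0.216, 0.976, -0.001], [0.976, -0.216, -0.0], [-0.0, -0.001, -1.0]]
force: [0.2, -0.6, -0.9]
grip_width: -0.004
finger_force: 0.0
```

```bash
python3 - <<'E'
from h import *
s=state();print(s['clock'],s['tool_pos'],s['ee_rot'].round(3),s['qpos'].round(2),s['force'],s['grip_width'])
g=snap('wrist','w1');print(g['cam_to_world'].round(2))
cv2.imwrite('pics/w1.png',cv2.resize(g['img'][:,:,::-1],(768,576)))
E
```

```text
3.0167 [659.6918031  113.81741999 304.5599131 ] [[ 0.216  0.976 -0.001]
 [ 0.976 -0.216 -0.   ]
 [-0.    -0.001 -1.   ]] [0.07 0.39 1.06 0.   1.69 0.28] [ 0.2167579  -0.59900771 -0.88629915] -0.00357242784224737
[[ 9.8000e-01 -2.1000e-01 -6.0000e-02  6.7365e+02]
 [-2.2000e-01 -9.4000e-01 -2.6000e-01  1.7808e+02]
 [-0.0000e+00  2.6000e-01 -9.7000e-01  4.8425e+02]
 [ 0.0000e+00  0.0000e+00  0.0000e+00  1.0000e+00]]
```

View pics/w1.png

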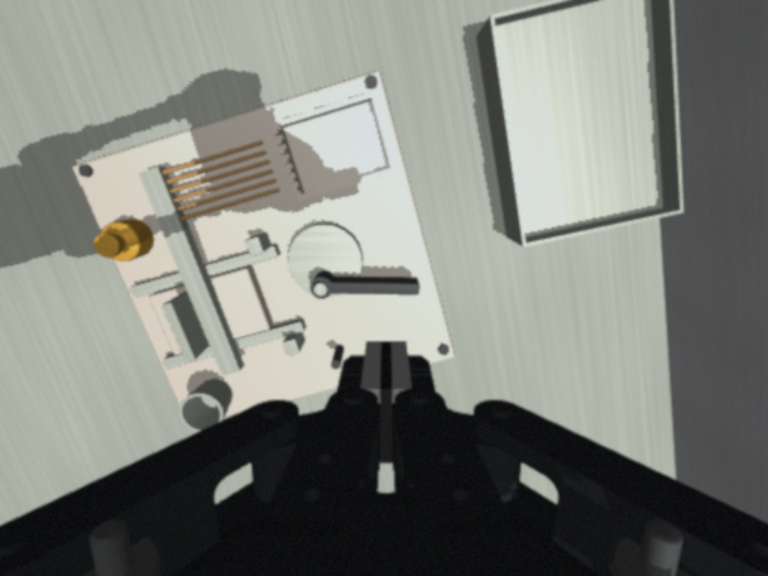

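```bash
cat > fit2.py <<'E'
from fit import *
for k,p in dict(rl=(74,168),fl=(380,72),fr=(453,354)).items(): obs.append(('w1',(p[0]/1.5,p[1]/1.5),C[k]))
obs=[o for o in obs if not(o[0]=='scene0' and o[2]==C['rl'])]
wt={'scene0':1,'side0':1,'w1':1.}
r=least_squares(lambda v:np.concatenate([wt[f]*(proj(f,W(v,p))-o) for f,o,p in obs]),v,loss='soft_l1',x_scale=[1,1,.01]);v=r.x
if __name__=='__main__':
    print(v,r.fun.reshape(-1,2).round(1).tolist())
    for n,p,z in [('piv',(321,286),64),('tipL',(418,279),64),('tipR',(418,293),64),('pin',(341,347),58),('barFR',(242,368),51),('barFL',(170,167),51),('plateL',(165,292),87),('stopLrear',(247,240),51)]:
        w=ray('w1',p[0]/1.5,p[1]/1.5,z); print(n,w.round(0),J(v,w).round(0))
E
python3 fit2.py
```

```text
[5.13459221e+02 7.62522307e+01 6.26537512e-02] [[-1.4, -0.5], [0.4, -1.8], [0.1, 1.4], [0.0, -1.3], [-0.1, -0.6], [-1.2, -1.5], [0.5, -1.8], [-3.1, -0.6], [-0.6, -1.6], [2.0, 2.9]]
piv [589.  84.  64.] [76.  3.]
tipL [682.  70.  64.] [167. -16.]
tipR [679.  57.  64.] [164. -30.]
pin [591.  16.  58.] [ 74. -65.]
barFR [483.  13.  51.] [-35. -62.]
barFL [478. 222.  51.] [-27. 147.]
plateL [452. 114.  87.] [-59.  42.]
stopLrear [528. 141.  51.] [18. 64.]
```

play_rows(rows=[[[0, 0, 0, 0, 0, 30, 1], [0, 0, 0, 0, 0, 30, 1], [0, 0, 0, 0, 0, 30, 1], [0, 0, 0, 0, 0, 30, 1], [0, 0, 0, 0, 0, 30, 1], [0, 0, 0, 0, 0, 30, 1], [0, 0, 0, 0, 0, 30, 1], [0, 0, 0, 0, 0, 20, 1], [0, 0, 0, 0, 0, 15, 1], [0, 0, 0, 0, 0, 13, 1], [0, 0, 0, 0, 0, 0, 1], [0, 0, 0, -5, 0, 0, 1], [0, 0, 0, -5, 0, 0, 1], [0, 0, 0, -4, 0, 0, 1], [0, 0, 0, -3, 0, 0, 1], [0, 0, 0, -2, 0, 0, 1], [0, 0, 0, -2, 0, 0, 1], [0, 0, 0, -2, 0, 0, 1], [0, 0, 0, 0, 0, 0, 1]]])

```text
clock: 4.65
tool_pos: [654.8, 91.0, 47.3]
ee_rot: [[0.217, 0.976, 0.0], [0.976, -0.217, -0.0], [-0.0, 0.0, -1.0]]
force: [0.1, 0.7, -0.4]
grip_width: -0.0
finger_force: 0.0
```

play_rows(rows=[[[0, 0, 0, -1, 0, 0, 1], [0, 0, 0, -1, 0, 0, 1], [0, 0, 0, -1, 0, 0, 1], [0, 0, 0, -1, 0, 0, 1], [0, 0, 0, -1, 0, 0, 1], [0, 0, 0, -1, 0, 0, 1], [0, 0, 2, -2.2, 0.6, 0, 1], [0, 0, 2, -2.2, 0.6, 0, 1], [0, 0, 2, -2.2, 0.6, 0, 1], [0, 0, 2, -2.2, 0.6, 0, 1]]])

```text
clock: 5.48
tool_pos: [653.5, 76.3, 47.1]
ee_rot: [[0.353, 0.936, 0.0], [0.936, -0.353, 0.0], [0.0, 0.0, -1.0]]
force: [-0.0, 0.3, 0.4]
grip_width: 0.002
finger_force: 0.0
```

play_rows(rows=[[[0, 0, 0, -1, 0, 0, 1], [0, 0, 0, -1, 0, 0, 1], [0, 0, 0, -1, 0, 0, 1], [0, 0, 2, -2.3, 0.6, 0, 1], [0, 0, 2, -2.3, 0.6, 0, 1], [0, 0, 2, -2.3, 0.6, 0, 1], [0, 0, 2, -2.3, 0.6, 0, 1]]])

```text
clock: 6.07
tool_pos: [651.0, 64.2, 47.1]
ee_rot: [[0.479, 0.878, 0.0], [0.878, -0.479, 0.0], [0.0, 0.0, -1.0]]
force: [-0.1, -0.8, -0.1]
grip_width: -0.001
finger_force: 0.0
```

```bash
python3 - <<'E'
from h import *
g=snap('wrist','w2')
cv2.imwrite('pics/w2.png',cv2.resize(g['img'][:,:,::-1],(768,576)))
E
```

```text
(no output)
```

View pics/w2.png

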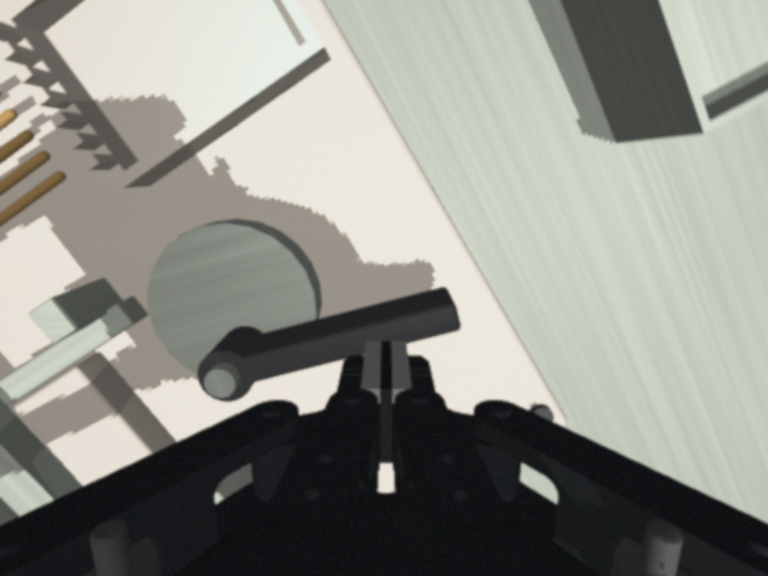

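```bash
python3 - <<'E'
from h import *
s=state();t=s['tool_pos'];print(t,proj('w1',[659.7,113.8,304.6])*1.5,proj('w2',t)*1.5,s['force'],s['effort'])
for n,p in dict(piv=(219,381),tipL=(445,289),tipR=(460,327),midR=(350,352),midL=(350,312)).items(): print(n,ray('w2',p[0]/1.5,p[1]/1.5,64).round(1))
print(np.load('pics/w2.npz')['cam_to_world'].round(2))
print(proj('w2',[588,83,64])*1.5)
E
```

```text
[650.81318854  63.76804957  47.10157294] [386.3491447  328.28844844] [386.35948932 329.0402144 ] [ 0.55936777 -1.11324136  0.39394197] [ 6.29704222e-01 -5.13896298e+01 -2.17381060e+01  1.35618579e-01
 -4.59950895e-02  1.00206679e-01]
piv [585.   81.8  64. ]
tipL [680.7  72.7  64. ]
tipR [679.   56.5  64. ]
midR [636.8  67.7  64. ]
midL [644.9  81.9  64. ]
[[ 8.8000e-01 -4.6000e-01 -1.2000e-01  6.8201e+02]
 [-4.8000e-01 -8.5000e-01 -2.3000e-01  1.2198e+02]
 [ 0.0000e+00  2.6000e-01 -9.7000e-01  2.2681e+02]
 [ 0.0000e+00  0.0000e+00  0.0000e+00  1.0000e+00]]
[223.64167818 375.20110413]
```

```bash
python3 - <<'E'
from h import *
a=snap('scene','sc2')['img'][120:240,230:370,::-1];b=snap('side','si2')['img'][160:280,160:260,::-1]
a=cv2.resize(a,None,fx=3.3,fy=3.3,interpolation=3);b=cv2.resize(b,None,fx=3.3,fy=3.3,interpolation=3)
for n,f,o,k in (('scene','sc2',(230,120),a),('side','si2',(160,160),b)):
    for p in ([651,64,47],): print(n,((proj(f,p)-o)*3.3).round())
cv2.imwrite('pics/c2.png',np.hstack([a,b]));print(a.shape,b.shape,np.load('pics/w2.npz')['fx'])
E
```

```text
scene [265. 284.]
side [151. 154.]
(396, 462, 3) (396, 330, 3) 299.8321312525245
```

View pics/c2.png

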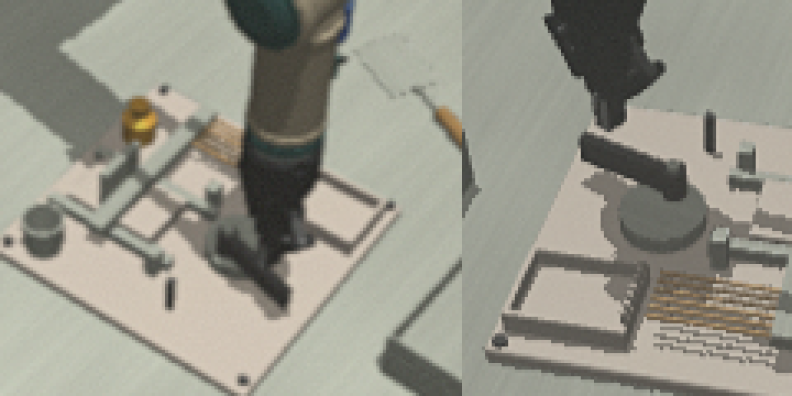

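```bash
python3 - <<'E'
from h import *
from scipy.optimize import least_squares
o=[('si2',(160+(607-462)/3.3,160+129/3.3)),('sc2',(230+268/3.3,120+260/3.3)),('w2',(386.5/1.5,342/1.5))]
for oo in (o,o[:2],o[1:],o[::2]):
    r=least_squares(lambda p:np.concatenate([proj(f,p)-q for f,q in oo]),[651,64,60]);print(r.x.round(1),r.fun.round(1))
for z in (47,67,77,87):print(z,proj('w2',[650.8,63.8,z])*1.5,[((proj('si2',[651,64,z])-(160,160))*3.3+(462,0)).round(),((proj('sc2',[651,64,z])-(230,120))*3.3).round()])
s=state();print(s['tool_pos'],s['qpos'],s['grip_width'])
E
```

```text
[653.8  69.6  78.6] [-0.6  0.5  1.6  0.8 -0.2  0.3]
[650.6  68.4  80.7] [ 0.6 -0.1  0.6  0.1]
[653.8  69.5  78.1] [ 1.5  0.9 -0.2  0.2]
[654.   69.8  79. ] [-0.7  0.5 -0.   0.1]
47 [386.29565611 328.90900247] [array([613., 154.]), array([265., 284.])]
67 [386.40778933 347.05651231] [array([611., 137.]), array([267., 272.])]
77 [386.47388817 357.7538712 ] [array([610., 129.]), array([267., 266.])]
87 [386.54837202 369.80825051] [array([610., 120.]), array([268., 259.])]
[650.95688058  64.23833628  47.12474541] [-8.02230532e-03  4.96941986e-01  1.53511444e+00  1.62317220e-04
  1.10951518e+00  4.89130900e-01] 0.0005686485567006381
```

play_rows(rows=[[[0, 0, 0, 15.2, -5.6, 0, 1], [0, 0, 0, 15.2, -5.6, 0, 1], [0, 0, 0, 15.2, -5.6, 0, 1], [0, 0, -5.3, 0, 0, 0, 1], [0, 0, -5.3, 0, 0, 0, 1], [0, 0, -5.3, 0, 0, 0, 1], [0, 0, 0, 0, 0, 6, 1], [0, 0, 0, 0, 0, 6, 1], [0, 0, 0, 0, 0, 6, 1], [0, 0, 0, 0, 0, 6, 1], [0, 0, 0, 0, 0, 6, 1], [0, 0, 0, 0, 0, 0, 1]]])

```text
clock: 7.22
tool_pos: [656.7, 112.3, 15.1]
ee_rot: [[0.22, 0.976, -0.003], [0.976, -0.22, -0.0], [-0.001, -0.003, -1.0]]
force: [-1.2, 0.7, -0.0]
grip_width: 0.001
finger_force: 0.0
```

```bash
python3 - <<'E'
from h import *
a=snap('scene','sc3')['img'][140:225,260:350,::-1];b=snap('side','si3')['img'][170:260,170:260,::-1]
a=cv2.resize(a,None,fx=4.4,fy=4.4,interpolation=3);b=cv2.resize(b[:85],None,fx=4.4,fy=4.4,interpolation=3)
t=state()['tool_pos'];print(t,a.shape,b.shape)
for z in (0,30):print(((proj('sc3',t+[0,0,z])-(260,140))*4.4).round(),((proj('si3',t+[0,0,z])-(170,170))*4.4+(a.shape[1],0)).round())
cv2.imwrite('pics/c3.png',np.hstack([a,b]))
E
```

```text
[657.75101974 112.21648145  16.54705859] (374, 396, 3) (374, 396, 3)
[262. 283.] [521. 241.]
[266. 258.] [518. 209.]
```

View pics/c3.png

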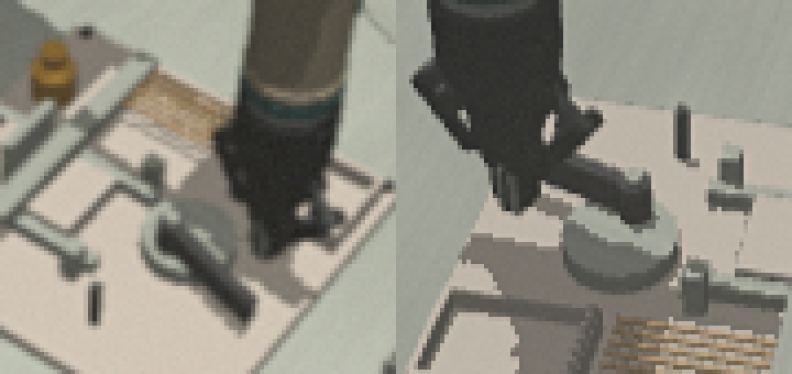

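play_rows(rows=[[[0, 0, 0, -5, 0, 0, 1], [0, 0, 0, -5, 0, 0, 1], [0, 0, 0, -4, 0, 0, 1], [0, 0, 0, -2, 0, 0, 1], [0, 0, 0, -1.5, 0, 0, 1], [0, 0, 0, -1.5, 0, 0, 1], [0, 0, 0, -1.5, 0, 0, 1], [0, 0, 0, -1.5, 0, 0, 1], [0, 0, 0, -1, 0, 0, 1], [0, 0, 0, -1, 0, 0, 1], [0, 0, 0, -1, 0, 0, 1]]])

```text
clock: 8.23
tool_pos: [652.5, 88.0, 17.1]
ee_rot: [[0.219, 0.976, -0.0], [0.976, -0.219, 0.0], [0.0, -0.0, -1.0]]
force: [-0.2, 0.9, 1.0]
grip_width: 0.002
finger_force: 0.0
```

play_rows(rows=[[[0, 0, 0, -1, 0, 0, 1], [0, 0, 0, -1, 0, 0, 1], [0, 0, 0, -1, 0, 0, 1], [0, 0, 0, -1, 0, 0, 1], [0, 0, 0, -1, 0, 0, 1], [0, 0, 0, -1, 0, 0, 1]]])

```text
clock: 8.73
tool_pos: [651.8, 84.3, 17.2]
ee_rot: [[0.22, 0.976, 0.001], [0.976, -0.22, 0.004], [0.004, 0.001, -1.0]]
force: [1.4, 6.4, -1.3]
grip_width: 0.002
finger_force: 3.1
```

play_rows(rows=[[[0, 0, 1.5, -1.7, 0.4, 0, 1], [0, 0, 3, -3.3, 0.9, 0, 1], [0, 0, 3, -3.3, 0.9, 0, 1], [0, 0, 3, -3.3, 0.9, 0, 1], [0, 0, 3, -3.3, 0.9, 0, 1], [0, 0, 3, -3.3, 0.9, 0, 1], [0, 0, 3, -3.3, 0.9, 0, 1], [0, 0, 3, -3.3, 0.9, 0, 1]]])

```text
clock: 9.4
tool_pos: [647.6, 59.5, 17.1]
ee_rot: [[0.579, 0.816, -0.0], [0.816, -0.579, 0.005], [0.004, -0.003, -1.0]]
force: [0.2, 7.4, 1.1]
grip_width: -0.002
finger_force: 2.9
```

play_rows(rows=[[[0, 0, 3, -3.3, 0.85, 0, 1], [0, 0, 3, -3.3, 0.85, 0, 1], [0, 0, 3, -3.3, 0.85, 0, 1], [0, 0, 3, -3.3, 0.85, 0, 1], [0, 0, 3, -3.3, 0.85, 0, 1], [0, 0, 3, -3.3, 0.85, 0, 1], [0, 0, 3, -3.3, 0.85, 0, 1], [0, 0, 3, -3.3, 0.85, 0, 1], [0, 0, 3, -3.3, 0.85, 0, 1], [0, 0, 3, -3.3, 0.85, 0, 1], [0, 0, 3, -3.3, 0.85, 0, 1], [0, 0, 3, -3.3, 0.85, 0, 1], [0, 0, 3, -3.3, 0.85, 0, 1]]])

```text
clock: 10.48
tool_pos: [623.2, 24.4, 17.7]
ee_rot: [[0.963, 0.27, 0.005], [0.27, -0.963, 0.003], [0.006, -0.001, -1.0]]
force: [4.2, 4.8, -0.1]
grip_width: 0.002
finger_force: 2.5
```

play_rows(rows=[[[0, 0, 2, -2.5, 0.4, 0, 1], [0, 0, 2, -2.5, 0.4, 0, 1], [0, 0, 2, -2.5, 0.4, 0, 1], [0, 0, 2, -2.5, 0.4, 0, 1], [0, 0, 2, -2.5, 0.4, 0, 1], [0, 0, 1, -1.2, 0.2, 0, 1]]])

```text
clock: 10.98
tool_pos: [610.8, 18.6, 17.7]
ee_rot: [[0.997, 0.083, 0.006], [0.083, -0.997, 0.001], [0.006, -0.001, -1.0]]
force: [5.6, 2.9, -2.3]
grip_width: 0.002
finger_force: 2.6
```

play_rows(rows=[[[0, 0, 0, -0.8, 0, 0, 1], [0, 0, 0, -0.8, 0, 0, 1], [0, 0, 0, 0, 0, 0, 1]]])

```text
clock: 11.23
tool_pos: [609.5, 18.4, 17.8]
ee_rot: [[0.996, 0.084, 0.007], [0.084, -0.996, 0.001], [0.007, -0.0, -1.0]]
force: [4.7, 2.2, -2.3]
grip_width: -0.003
finger_force: 2.5
```

play_rows(rows=[[[0, 0, 0, 3, 0, 0, 1], [0, 0, 0, 6, 0, 0, 1], [0, 0, 0, 8, 0, 0, 1], [0, 0, 0, 0, 0, -30, 1], [0, 0, 0, 0, 0, -35, 1], [0, 0, 0, 0, 0, -35, 1], [0, 0, 0, 0, 0, -35, 1], [0, 0, 0, 0, 0, -15, 1], [0, 0, 0, 0, 0, 0, 1], [0, 0, 0, 0, 0, 0, 1]]])

```text
clock: 12.07
tool_pos: [623.9, 19.1, 167.9]
ee_rot: [[0.996, 0.085, 0.002], [0.085, -0.996, -0.0], [0.002, 0.001, -1.0]]
force: [-0.2, 0.5, -0.0]
grip_width: -0.0
finger_force: 0.0
```

```bash
python3 - <<'E'
from h import *
g=snap('wrist','w4');print(state()['tool_pos'])
cv2.imwrite('pics/w4.png',cv2.resize(g['img'][:,:,::-1],(768,576)))
a=g['img'];print(a.shape)
E
```

```text
[622.73808906  19.21835428 166.24378906]
(384, 512, 3)
```

View pics/w4.png

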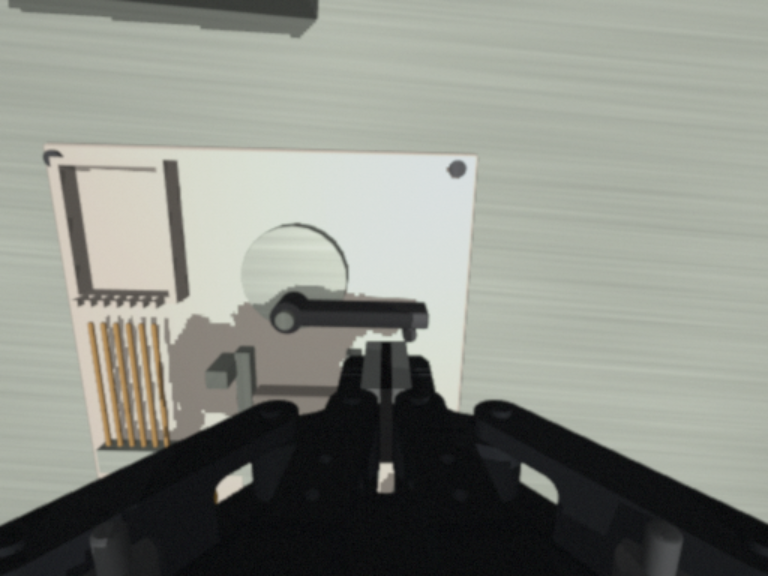

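play_rows(rows=[[[0, 0, 0, -28.3, -10, 0, 1], [0, 0, 0, -28.3, -10, 0, 1], [0, 0, 0, -28.3, -10, 0, 1], [0, 0, 0, -28.3, -10, 0, 1], [0, 0, 0, -28.3, -10, 0, 1], [0, 0, 0, -28.3, -10, 0, 1], [0, 0, 0, -28.3, -10, 0, 1], [0, 0, 1.2, 0, 0, 0, 1], [0, 0, 0, 0, 0, 0, 1]]])

```text
clock: 12.87
tool_pos: [417.3, 72.6, 165.6]
ee_rot: [[0.998, 0.064, -0.004], [0.064, -0.998, -0.0], [-0.004, -0.0, -1.0]]
force: [0.6, 1.0, -0.5]
grip_width: 0.0
finger_force: 0.0
```

```bash
python3 - <<'E'
from h import *
g=snap('wrist','w5');t=state()['tool_pos'];print(t)
cv2.imwrite('pics/w5.png',cv2.resize(g['img'][:,:,::-1],(768,576)))
E
```

```text
[419.1620916   72.30279528 165.99525007]
```

View pics/w5.png

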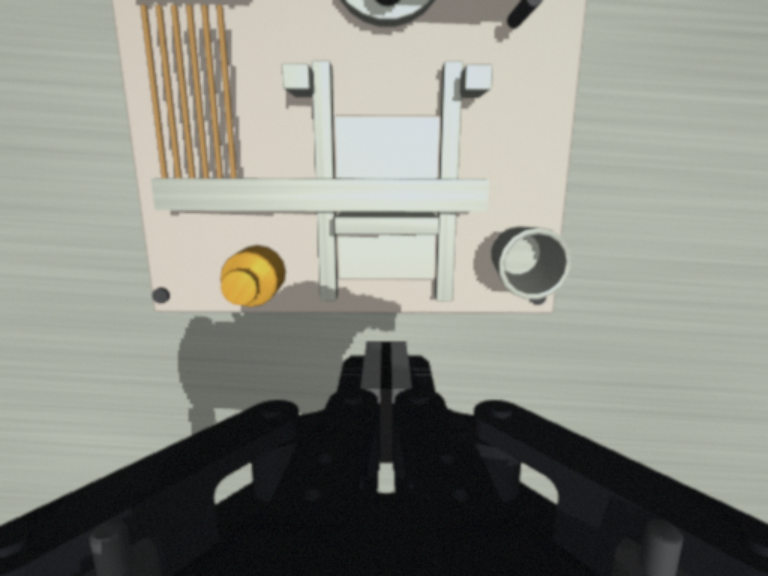

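```bash
python3 - <<'E'
from fit2 import *
vv=np.array([513.4,78,.065])
for n,p,z in [('barFmid',(387,179),51),('postL',(297,91),51),('postR',(479,91),51),('plateTopRear',(387,234),87),('plateTopFront',(387,217),87),('carrRear',(387,279),35),('weightTop',(239,288),52),('cupTop',(532,262),60)]:
    w=ray('w5',p[0]/1.5,p[1]/1.5,z);print(n,w.round(1),J(vv,w).round(1))
E
```

```text
barFmid [475.5  75.1  51. ] [-38.1  -0.4]
postL [523.5 132.8  51. ] [13.7 54. ]
postR [530.7  23.   51. ] [ 13.7 -56. ]
plateTopRear [445.7  73.3  87. ] [-67.8  -0.3]
plateTopFront [455.4  73.9  87. ] [-58.1  -0.3]
carrRear [406.2  70.5  35. ] [-107.5   -0.5]
weightTop [397.7 170.1  52. ] [-109.5   99.4]
cupTop [429.7 -21.8  60. ] [-90.  -94.2]
```

play_rows(rows=[[[0, 0, 0, 0, 0, 30, 1], [0, 0, 0, 0, 0, 30, 1], [0, 0, 0, 0, 0, 30, 1], [0, 0, 0, 0, 0, 20, 1], [0, 0, 0, 0, 0, 14, 1], [0, 0, 0, 0, 0, 10, 1], [0, 0, 0, 0, 0, 0, 1], [0, 0, 0, 5, 0, 0, 1], [0, 0, 0, 4, 0, 0, 1], [0, 0, 0, 2, 0, 0, 1], [0, 0, 0, 1.5, 0, 0, 1], [0, 0, 0, 1.5, 0, 0, 1], [0, 0, 0, 1, 0, 0, 1], [0, 0, 0, 1, 0, 0, 1], [0, 0, 0, 1, 0, 0, 1], [0, 0, 0, 1, 0, 0, 1], [0, 0, 0, 1, 0, 0, 1]]])

```text
clock: 14.33
tool_pos: [436.0, 73.4, 32.9]
ee_rot: [[0.998, 0.064, -0.005], [0.064, -0.998, -0.0], [-0.005, -0.0, -1.0]]
force: [-5.4, -0.4, 4.8]
grip_width: -0.003
finger_force: 2.8
```

play_rows(rows=[[[0, 0, 0, 1, 0, 0, 1], [0, 0, 0, 1, 0, 0, 1], [0, 0, 0, 1, 0, 0, 1], [0, 0, 0, 1, 0, 0, 1]]])

```text
clock: 14.67
tool_pos: [440.1, 73.7, 32.9]
ee_rot: [[0.998, 0.064, -0.005], [0.064, -0.998, -0.0], [-0.005, -0.0, -1.0]]
force: [-4.9, -0.4, 4.0]
grip_width: 0.0
finger_force: 2.7
```

play_rows(rows=[[[0, 0, 0, 1.5, 0, 0, 1], [0, 0, 0, 2, 0, 0, 1], [0, 0, 0, 2, 0, 0, 1], [0, 0, 0, 2, 0, 0, 1], [0, 0, 0, 2, 0, 0, 1], [0, 0, 0, 2, 0, 0, 1], [0, 0, 0, 2, 0, 0, 1], [0, 0, 0, 2, 0, 0, 1], [0, 0, 0, 2, 0, 0, 1], [0, 0, 0, 2, 0, 0, 1], [0, 0, 0, 2, 0, 0, 1], [0, 0, 0, 2, 0, 0, 1], [0, 0, 0, 2, 0, 0, 1], [0, 0, 0, 2, 0, 0, 1], [0, 0, 0, 2, 0, 0, 1], [0, 0, 0, 2, 0, 0, 1], [0, 0, 0, 2, 0, 0, 1], [0, 0, 0, 2, 0, 0, 1], [0, 0, 0, 1, 0, 0, 1]]])

```text
clock: 16.25
tool_pos: [479.7, 76.1, 33.1]
ee_rot: [[0.998, 0.064, 0.0], [0.064, -0.998, 0.0], [0.0, -0.0, -1.0]]
force: [-1.7, -0.6, -0.5]
grip_width: 0.002
finger_force: 1.1
```

play_rows(rows=[[[0, 0, 0, 0.7, 0, 0, 1], [0, 0, 0, 0.7, 0, 0, 1], [0, 0, 0, 0.7, 0, 0, 1], [0, 0, 0, 0.7, 0, 0, 1], [0, 0, 0, 0.7, 0, 0, 1], [0, 0, 0, 0.7, 0, 0, 1]]])

```text
clock: 16.75
tool_pos: [483.4, 76.4, 33.1]
ee_rot: [[0.998, 0.064, -0.0], [0.064, -0.998, 0.0], [-0.0, -0.0, -1.0]]
force: [-3.0, -0.5, -0.1]
grip_width: 0.0
finger_force: 1.6
```

play_rows(rows=[[[0, 0, 0, 0.6, 0, 0, 1], [0, 0, 0, 0.6, 0, 0, 1], [0, 0, 0, 0.6, 0, 0, 1]]])

```text
clock: 17.0
tool_pos: [485.1, 76.5, 33.1]
ee_rot: [[0.998, 0.064, -0.0], [0.064, -0.998, 0.0], [-0.0, -0.0, -1.0]]
force: [-3.8, 0.1, 0.1]
grip_width: 0.0
finger_force: 1.7
```

play_rows(rows=[[[0, 0, 0, 0.6, 0, 0, 1], [0, 0, 0, 0.6, 0, 0, 1]]])

```text
clock: 17.17
tool_pos: [486.4, 76.6, 33.1]
ee_rot: [[0.998, 0.064, -0.0], [0.064, -0.998, 0.0], [-0.0, -0.0, -1.0]]
force: [-3.4, 0.2, 0.3]
grip_width: -0.001
finger_force: 1.8
```

play_rows(rows=[[[0, 0, 0, 0.6, 0, 0, 1], [0, 0, 0, 0.6, 0, 0, 1]]])

```text
clock: 17.33
tool_pos: [487.3, 76.7, 33.1]
ee_rot: [[0.998, 0.064, -0.001], [0.064, -0.998, 0.0], [-0.001, -0.0, -1.0]]
force: [-5.1, -0.1, 2.7]
grip_width: 0.0
finger_force: 2.6
```

play_rows(rows=[[[0, 0, 0, 0.5, 0, 0, 1], [0, 0, 0, 0.5, 0, 0, 1]]])

```text
clock: 17.5
tool_pos: [487.3, 76.7, 33.1]
ee_rot: [[0.998, 0.064, -0.003], [0.064, -0.998, 0.0], [-0.003, -0.0, -1.0]]
force: [-7.2, -0.2, 6.2]
grip_width: -0.0
finger_force: 3.5
```

play_rows(rows=[[[0, 0, 0, 0.5, 0, 0, 1], [0, 0, 0, 0.5, 0, 0, 1], [0, 0, 0, 0, 0, 0, 1]]])

```text
clock: 17.75
tool_pos: [487.4, 76.8, 33.1]
ee_rot: [[0.998, 0.064, -0.004], [0.064, -0.998, 0.0], [-0.004, -0.0, -1.0]]
force: [-7.3, 0.4, 5.8]
grip_width: 0.002
finger_force: 3.8
```

play_rows(rows=[[[0, 0, 0, 0.7, 0, 0, 1], [0, 0, 0, 0.7, 0, 0, 1], [0, 0, 0, 0, 0, 0, 1]]])

```text
clock: 18.0
tool_pos: [487.3, 76.8, 33.0]
ee_rot: [[0.998, 0.064, -0.007], [0.064, -0.998, -0.0], [-0.007, -0.0, -1.0]]
force: [-10.0, -0.4, 7.9]
grip_width: -0.001
finger_force: 5.1
```

Firmly stopped. Retreat and check.

play_rows(rows=[[[0, 0, 0, -3, 0, 0, 1], [0, 0, 0, -5, 0, 0, 1], [0, 0, 0, -10, 0, 0, 1], [0, 0, 0, 0, 0, -20, 1], [0, 0, 0, 0, 0, -30, 1], [0, 0, 0, 0, 0, -30, 1], [0, 0, 0, 0, 0, -30, 1], [0, 0, 0, -25, 0, -25, 1], [0, 0, 0, -25, 0, 0, 1], [0, 0, 0, 0, 0, 0, 1], [0, 0, 0, 0, 0, 0, 1]]])

```text
clock: 18.92
tool_pos: [422.9, 72.5, 168.8]
ee_rot: [[0.998, 0.064, 0.003], [0.064, -0.998, 0.0], [0.003, 0.0, -1.0]]
force: [0.6, -0.1, 1.1]
grip_width: 0.0
finger_force: 0.0
```

```bash
python3 - <<'E'
from h import *
g=snap('wrist','w6');print(state()['tool_pos'],state()['force'])
cv2.imwrite('pics/w6.png',cv2.resize(g['img'][:,:,::-1],(768,576)))
E
```

```text
[423.68180815  72.48833647 168.48282332] [ 0.50743471 -0.65817406  0.06626813]
```

View pics/w6.png

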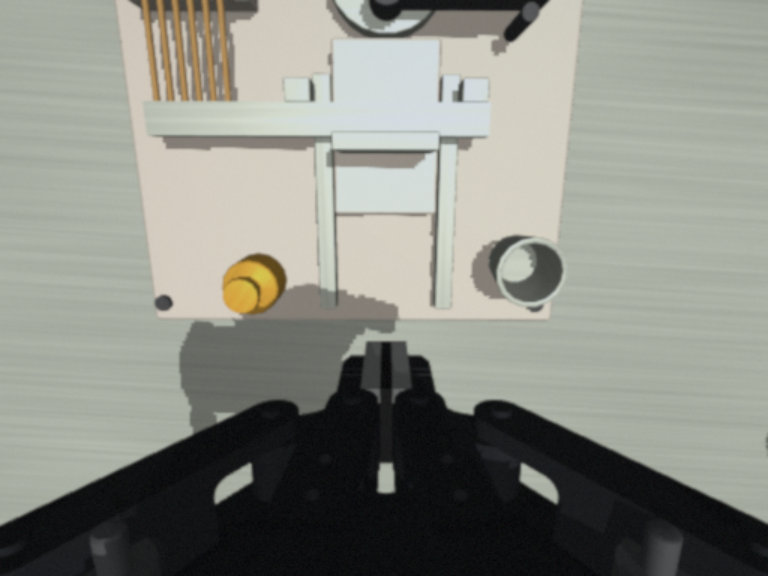

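The bar (front edge at v≈101) sits against both posts (297,90) and (475,90). The lever is square to the track at the pin, and the cup and weight have not moved.

```bash
python3 -c "
from cell import close_job;print(close_job())"
```

```text
the job is handed in; nothing more can be done
None
```

The job is handed in: I turned the cam lever to its low point, beside the stop pin, then pushed the carriage home against both stop posts and left the hand clear, at about 19 s; the last picture shows this, but the hand-in returned no verdict.

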